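# Snap the tweezer case's hook onto the anchor staple

## Robot

A 6-joint arm with a two-finger parallel gripper is mounted at the origin on the work surface. World frame = base frame: x ahead of the robot, y to its left, z up, the work surface at z = 0. Lengths are in mm, angles in rad, forces in N, time in s.
With the tool pointing down it reaches from about 350 to 875 mm from the base axis. Payload 4.2 kg.
Tool frame: the origin (TCP) lies at the very end of the fingers, on their centre line; the grasp point (between the pads) lies 19 mm behind it; z points along the fingers, y is the line along which they close (so a half turn about z gives the same grasp; the last joint's range is limited). The gripper opens to 85 mm and grips with 20 to 120 N. Pads are 22 mm wide; open, the fingers measure 114 mm over their backs; the gripper's body (76 mm by 85 mm) begins 54 mm behind the grasp point. The pads swing forward as they close: fully open they stand 13 mm farther back than shut.
Start: joints at [1.533, 0.385, 0.008, 0, -1.194, -0.259], TCP at [182.756, 597.662, 231.312] pointing down, gripper open.
Joint ranges: [-3.14, 3.14], [-1.21, 2.06], [-1.07, 1.41], [-3.16, 2.05], [-2.99, -0.16], [-3.1, 3.1]. Speed limits (rad/s): [2.79, 2.79, 3.14, 3.14, 3.14, 3.14].

## Interface

Orientations are given as a unit quaternion [x, y, z, w].
In Python, from bench import arm gives the robot as it stands.
- The arm moves only by the tool servo_tool, never from a script. Its argument "rows" is a list that holds one entry, the list of rows, each a list of 7 numbers: the finger opening in mm, from 0 to 85.4, then the shift along the tool's x, y, z in mm, then the turn, a rotation vector about the tool's x, y, z in rad. A call has 1 to 10 rows; each row is the pose to reach, as a shift and turn from the pose commanded when the call began, along the tool's axes at that moment; what a row does not reach only later rows make up. A row lasts 1/8 s, in which the tool goes at most 62.5 mm and 10.7 degrees, less where a joint would pass 70% of its speed; a pose out of reach is approached as far as the arm can. A call with a gripper value outside its range is refused whole. The fingers move at their own pace and stop on an object; the grip force is fixed at half the most. Time passes only in rows, so rows that repeat a pose let the fingers close. It gives the time, the measured TCP pose, the force, the opening and the grip force at its end, in the units of the state.
- arm.read_state(): the state, without advancing time (a new reading comes with each control period).
- arm.get_image(name): name is "side" or "top"; returns the picture (384x512x3 uint8, red, green, blue); there is no depth.
- arm.camera_params(name): a dict with "intrinsics" (3x3 intrinsics, pixels), "D" ([k1, k2, p1, p2, k3] as OpenCV has them; the pictures are not rectified), "R" (3x3) and "t" (3): a world point X has camera coordinates R X + t. Camera axes: x right, y down, z forward; pixel columns grow to the right and rows downward; lengths in mm; the calibration is good to about 2 mm. A picture is of the moment at which its call begins. camera_params takes no time and is no camera call.
- arm.job_done(): hands the job in; it is judged then, once.
The state is a dict: "clock": time; "joints": joint angles; "joint_vel": joint speeds; "joint_efforts": joint torques, N m; "position": TCP position; "ee_rot": TCP orientation; "contact_force": force on the tool from outside, world axes, zero at the start; "wrist_torque": the same for the moment, N m; "gripper_width": finger opening in mm; "grasp_force": force on a finger pad.
Only numpy, scipy, OpenCV 4.12 (cv2) and the standard library are available. Lean on these libraries where they do the work, as an engineer would, in place of code of your own. Each camera call takes 0.05 s, during which the arm holds its last target. There are 200 camera calls.

## Task

Clip the steel tweezer case to the staple of the grey anchor block so that it cannot slide about: push its snap hook onto the staple's upright bar until the gate flicks shut behind the bar, without forcing it, then tug the case gently back against the gate to prove that it holds. Leave the case lying flat on the tiles, clipped on and let go, and leave everything else where it is.

Things in the scene. Friction and masses are not known exactly. Their poses are not given: they have to be found in the camera images.
- case_mid (a point): Steel tweezer case, a slim bar 100 mm long (x), 26 wide (y), 26 high, about 170 g, with a snap hook on its +x end. Point: centre of the case body, 13 mm above its underside; z up. A 10 mm round neck leads from x = +50 mm to the hook, a flat-lying steel fork 24 mm wide over its straight arms, 10 mm high, mid-height 15 mm above the case's underside.
- hook_seat (a point): Point in the fork, 77 mm ahead (+x) of the case's centre and 2 mm above it, same axes as the case: a 6 mm bar centred here touches the fork's closed back. The two straight arms leave 12 mm clear (y = -6 to +6 mm); their flared tips end 36 mm ahead of this point, about 21 mm apart inside.
- hook_gate (a point): Middle of the fork's shut gate, 97 mm ahead (+x) of the case's centre: a 4 mm round bar hinged on the +y arm, giving inwards (to -x) only, by up to 77 deg; the point does not show its angle. A 6 mm bar meets it 5 mm ahead of here and must open it against 3 to 9 N, more the nearer it lies to the hinge; once 14 to 16 mm behind, it is past and the gate flicks shut (bottom: 20 mm; load fades just before).
- anchor: Grey plastic block fixed to the tiles, 50 mm deep (x), 44 wide, 54 high. Origin: foot of the middle of its front face; +x points into the block and is the way to push the hook; z up. A steel staple sticks out of the front. The hook must not load block or staple beyond 16 N, and the robot must not lean on them.
- staple_nominal (a point): Mean place of the staple's upright bar, 54 mm in front (-x) of the block's face, 23.5 mm up, axes of the block. The staple is a U of 6 mm round bar in the plane y = 0: level legs at heights 6 and 41 mm joined by the upright bar. It is stiffly set up to 16 mm nearer to or farther from the block than this point, and this is not reported: feel for the bar.
- dropper: Amber glass medicine bottle with a rubber dropper cap, 38 mm across, 85 mm high; bystander. Origin: centre of its underside.
- cup: White plastic cup, 70 mm across, 85 mm high; bystander. Origin: centre of its underside.
- splitter: Blue pill splitter with a clear lid, 85 x 45 x 26 mm; bystander. Origin: centre of its underside.
- jar: Grey ointment jar, 56 mm across, 45 mm high; bystander. Origin: centre of its underside.
- thermo: White plastic thermometer case without a hook, 130 x 26 x 20 mm, long along its x; bystander. Origin: centre of its underside.
- tin: Flat white round pill box, 44 mm across, 12 mm high; bystander. Origin: centre of its underside.
- pills: Amber pill bottle, 48 mm across, 75 mm high; bystander. Origin: centre of its underside.
There are look-alikes about, which are no part of the job. Leave any blue or red look-alike of the part that bears case_mid alone.

How it is judged:
By the outcome, as a careful person would: the job done as asked, in the order asked, and still so for the second after the job is handed in, with the robot touching nothing.
It also fails if it takes over 61 s, if anything falls off the work surface, if the arm or the gripper's body presses on something with over 40 N, if the wrist force passes 120 N, or if a joint passes its speed limit or range.

## Working session

There is one attempt and no reset: what is moved stays moved. The work goes in short steps, Python scripts to look and compute and a tool call to move; the robot and the scene stay as the last step left them, time stands still between calls to the robot, and variables do not carry over. Pictures are saved under pics/ and viewed, at most 10 in all, crops included, and the job is handed in when it is done.

Besides the shell and the picture viewer there is one more tool, called after "Request:" in YAML: its name, and indented under it one key for each argument. servo_tool: Moves the arm, as the interface text tells. Its arguments: {"type":"object","properties":{"rows":{"type":"array"}},"required":["rows"]}

```bash
mkdir -p pics; ls
python3 - <<'E'
from bench import arm
import cv2
for n in("top","side"):
    cv2.imwrite(f"pics/{n}0.png",arm.get_image(n)[:,:,::-1])
    p=arm.camera_params(n);print(n,p)
s=arm.read_state();print(s)
E
```

```text
pics
top {'intrinsics': array([[383.75237533,   0.        , 258.37037207],
       [  0.        , 383.75237533, 193.21008331],
       [  0.        ,   0.        ,   1.        ]]), 'D': array([0.0363237, 0.       , 0.       , 0.       , 0.       ]), 'R': array([[-0.01144551, -0.99983866, -0.01384382],
       [-0.9980386 ,  0.01227487, -0.0613863 ],
       [ 0.06154633,  0.01311407, -0.99801807]]), 't': array([ -72.20920771,  567.87448259, 1103.34375819])}
side {'intrinsics': array([[412.74872833,   0.        , 250.02603333],
       [  0.        , 412.74872833, 194.69511607],
       [  0.        ,   0.        ,   1.        ]]), 'D': array([-0.05111878,  0.        ,  0.        ,  0.        ,  0.        ]), 'R': array([[ 0.8495455 , -0.52712189, -0.02037033],
       [-0.32360239, -0.49026578, -0.80927187],
       [ 0.41659804,  0.69410516, -0.587081  ]]), 't': array([-524.43704781,  188.12999499,  947.41257276])}
{'clock': 0.1, 'joints': array([ 1.53259903e+00,  3.85479167e-01,  6.74728055e-03, -4.32603106e-04,
       -1.19399854e+00, -2.58615560e-01]), 'joint_vel': array([ 0.00152011, -0.00297996,  0.0034456 ,  0.00167727, -0.00083578,
       -0.00057451]), 'joint_efforts': array([-2.04121852e-04, -3.93319702e+01,  1.88930207e+01,  4.19798434e+00,
       -2.58760265e-03,  2.95241442e-06]), 'position': array([182.61830755, 597.17346313, 230.32567301]), 'ee_rot': array([ 9.88995680e-01, -1.47941099e-01, -9.34687331e-05,  9.83294204e-04]), 'contact_force': array([ 0.60226124, -0.07090249, -0.03599015]), 'wrist_torque': array([-0.02100377,  0.01286778,  0.00804164]), 'grasp_force': 0.0, 'gripper_width': 85.40959175736175}
```

View pics/top0.png

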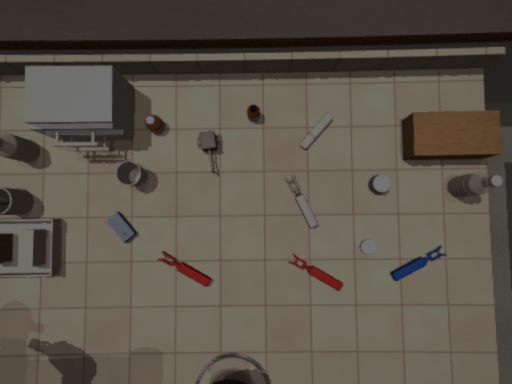

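View pics/side0.png

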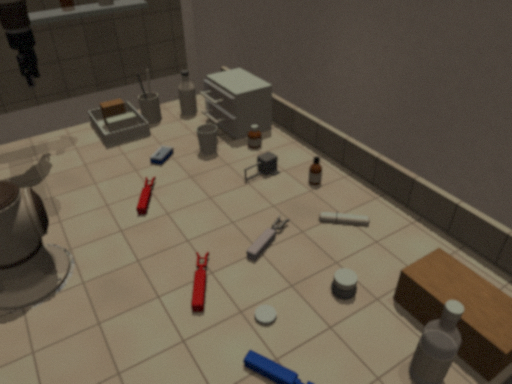

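The top view shows the steel case at about (306,210) with its hook at (293,185). The anchor is at (207,140) with the staple pointing down to (213,170). I'll zoom in on both.

Run:
```python
import cv2,numpy as np
t=cv2.imread("pics/top0.png");s=cv2.imread("pics/side0.png")
r=lambda im,x,y,w,h,k:cv2.resize(im[y:y+h,x:x+w],None,fx=k,fy=k,interpolation=cv2.INTER_CUBIC)
a=r(t,190,120,50,60,5.6) ; b=r(t,275,170,50,60,5.6); c=r(s,235,145,60,42,4.5); d=r(s,240,210,60,55,4.5)
W=np.zeros((600,800,3),np.uint8)
for im,x,y in((a,0,0),(b,300,0),(c,0,345),(d,300,345)):
    W[y:y+im.shape[0],x:x+im.shape[1]]=im[:600-y]
cv2.imwrite("pics/z0.png",np.clip(W*1.6,0,255).astype(np.uint8))
```

```text
(no output)
```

View pics/z0.png

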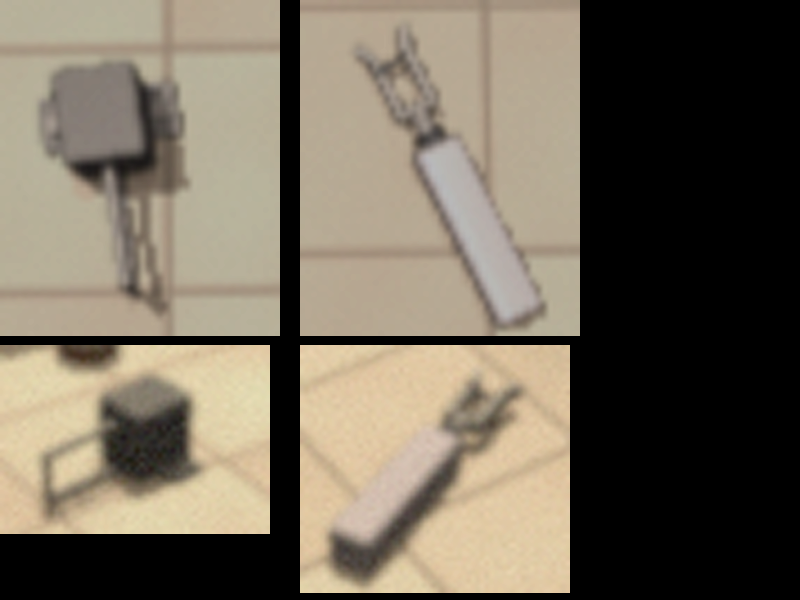

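The zoom shows the case top as a light rectangle, with zoom corners (415,155), (455,135), (545,305), (497,325). The block top is a dark rectangle, and the staple's top end is at zoom (131,288), px about (213,171). In the side view the upright bar sits at about px (245,170)–(246,182). Next I convert these to world points.

```bash
cat > h.py <<'E'
import cv2,numpy as np
from bench import arm
def ray(n,uv):
    p=arm.camera_params(n);uv=np.array(uv,float).reshape(-1,1,2)
    q=cv2.undistortPoints(uv,p["intrinsics"],p["D"]).reshape(-1,2)
    d=np.c_[q,np.ones(len(q))]@p["R"]; return -p["R"].T@p["t"],d
def onz(n,uv,z):
    c,d=ray(n,uv); return c+d*((z-c[2])/d[:,2])[:,None]
def rect(im,x,y,w,h,mask,name=None):
    m=np.zeros(im.shape[:2],np.uint8); m[y:y+h,x:x+w]=mask[y:y+h,x:x+w]
    cs,_=cv2.findContours(m,cv2.RETR_EXTERNAL,cv2.CHAIN_APPROX_NONE)
    c=max(cs,key=cv2.contourArea); return cv2.minAreaRect(c),cv2.contourArea(c)
E
python3 - <<'E'
from h import *
t=cv2.imread("pics/top0.png");s=cv2.imread("pics/side0.png")
f=t.astype(int); sat=f.max(2)-f.min(2); g=f.mean(2)
print("case center",f[210,306],"tile",f[200,280],"blk",f[140,207],"edge",f[153,200])
def report(r,z):
    b=onz("top",cv2.boxPoints(r),z); c=onz("top",[r[0]],z)[0]
    e=[b[1]-b[0],b[2]-b[1]]; L=[np.linalg.norm(v) for v in e]; l=e[int(np.argmax(L))]
    print(np.round(c,1),np.round(L,1),"edges deg",[round(np.degrees(np.arctan2(v[1],v[0])),1) for v in e])
m=((sat<22)&(g>120)).astype(np.uint8)
r,A=rect(t,290,190,35,40,m);print(r,A);report(r,26)
m=((sat<22)&(g<115)&(g>60)).astype(np.uint8)
r,A=rect(t,198,128,22,21,m);print(r,A);report(r,54)
zp=lambda zx,zy,x0,y0,k,X,Y:((zx-X+.5)/k-.5+x0,(zy-Y+.5)/k-.5+y0)
blk=[zp(x,y,190,120,5.6,0,0) for x,y in((58,68),(133,63),(146,156),(65,164))]
P=onz("top",blk,54);print("blk corners",P.round(1),P.mean(0).round(1))
cs=[zp(x,y,275,170,5.6,300,0) for x,y in((417,157),(455,138),(544,303),(497,325))]
P=onz("top",cs,26);print("case corners",P.round(1),P.mean(0).round(1))
hk=[zp(x,y,275,170,5.6,300,0) for x,y in((359,48),(403,30),(425,130))]
print("tips L,R, hook back",onz("top",hk,15).round(1))
st=[zp(x,y,190,120,5.6,0,0) for x,y in((110,170),(130,286))]
print("staple root,end z41",onz("top",st,41).round(1))
sd=[zp(x,y,235,145,4.5,0,345) for x,y in((47,457),(49,512))]
print("side bar top z41",onz("side",sd[:1],41).round(1),"bot z6",onz("side",sd[1:],6).round(1))
cd=[zp(x,y,240,210,4.5,300,345) for x,y in((332,530),(372,548),(458,445),(428,428))]
P=onz("side",cd,26);print("side case",P.round(1),P.mean(0).round(1))
bd=[zp(x,y,235,145,4.5,0,345) for x,y in((102,397),(145,415),(190,398),(148,377))]
P=onz("side",bd,54);print("side blk",P.round(1),P.mean(0).round(1))
E
```

```text
case center [109 111 115] tile [ 94 107 114] blk [74 79 84] edge [ 96 110 114]Traceback (most recent call last):
  File "<stdin>", line 10, in <module>
  File "h.py", line 12, in rect
    c=max(cs,key=cv2.contourArea); return cv2.minAreaRect(c),cv2.contourArea(c)
ValueError: max() iterable argument is empty
```

```bash
cat > m.py <<'E'
from h import *
t=cv2.imread("pics/top0.png")
f=t.astype(int); sat=f.max(2)-f.min(2); g=f.mean(2)
def report(r,z):
    b=onz("top",cv2.boxPoints(r),z); c=onz("top",[r[0]],z)[0]
    e=[b[1]-b[0],b[2]-b[1]]; L=[np.linalg.norm(v) for v in e]
    print(np.round(c,1),np.round(L,1),"edges deg",[round(np.degrees(np.arctan2(v[1],v[0])),1) for v in e])
m=((sat<14)&(g>95)).astype(np.uint8)
r,A=rect(t,290,190,35,40,m);print(r,A);report(r,26)
m=((g<92)&(g>60)).astype(np.uint8)
r,A=rect(t,198,128,22,21,m);print(r,A);report(r,54)
zp=lambda zx,zy,x0,y0,k,X,Y:((zx-X+.5)/k-.5+x0,(zy-Y+.5)/k-.5+y0)
blk=[zp(x,y,190,120,5.6,0,0) for x,y in((58,68),(133,63),(146,156),(65,164))]
P=onz("top",blk,54);print("blk corners",P.round(1),P.mean(0).round(1))
cs=[zp(x,y,275,170,5.6,300,0) for x,y in((417,157),(455,138),(544,303),(497,325))]
P=onz("top",cs,26);print("case corners",P.round(1),P.mean(0).round(1))
hk=[zp(x,y,275,170,5.6,300,0) for x,y in((359,48),(403,30),(425,130))]
print("tips L,R, hook back",onz("top",hk,15).round(1))
st=[zp(x,y,190,120,5.6,0,0) for x,y in((110,170),(130,286))]
print("staple root,end z41",onz("top",st,41).round(1))
sd=[zp(x,y,235,145,4.5,0,345) for x,y in((47,457),(49,512))]
print("side bar top z41",onz("side",sd[:1],41).round(1),"bot z6",onz("side",sd[1:],6).round(1))
cd=[zp(x,y,240,210,4.5,300,345) for x,y in((332,530),(372,548),(458,445),(428,428))]
P=onz("side",cd,26);print("side case",P.round(1),P.mean(0).round(1))
bd=[zp(x,y,235,145,4.5,0,345) for x,y in((102,397),(145,415),(190,398),(148,377))]
P=onz("side",bd,54);print("side blk",P.round(1),P.mean(0).round(1))
E
python3 m.py
```

```text
((306.5, 210.50003051757812), (32.64659118652344, 7.602630615234375), 63.43495178222656) 219.5
[ 514.8 -217.1   26. ] [22.  93.6] edges deg [np.float64(-64.1), np.float64(-154.5)]
((206.0, 139.5), (17.0, 16.0), 90.0) 233.5
[719.8  68.   54. ] [45.7 48.9] edges deg [np.float64(-90.7), np.float64(179.7)]
blk corners [[742.4  85.2  54. ]
 [744.4  46.9  54. ]
 [696.6  40.6  54. ]
 [693.1  81.8  54. ]] [719.1  63.6  54. ]
case corners [[ 552.3 -186.1   26. ]
 [ 561.9 -205.9   26. ]
 [ 476.6 -249.8   26. ]
 [ 465.6 -225.5   26. ]] [ 514.1 -216.8   26. ]
tips L,R, hook back [[ 610.3 -157.8   15. ]
 [ 619.4 -180.9   15. ]
 [ 566.9 -191.5   15. ]]
staple root,end z41 [[692.   60.8  41. ]
 [631.9  50.8  41. ]]
side bar top z41 [[632.5  50.8  41. ]] bot z6 [[626.1  39.6   6. ]]
side case [[ 464.4 -232.8   26. ]
 [ 474.7 -255.4   26. ]
 [ 557.1 -213.5   26. ]
 [ 551.3 -192.6   26. ]] [ 511.9 -223.6   26. ]
side blk [[692.5  77.1  54. ]
 [703.7  41.4  54. ]
 [741.2  42.9  54. ]
 [733.3  82.2  54. ]] [717.7  60.9  54. ]
```

```bash
cat >> h.py <<'E'
from scipy.spatial.transform import Rotation as Rn
def go(p,yaw,Rc=None,pc=None):
    s=arm.read_state(); R=Rn.from_quat(s["ee_rot"]) if Rc is None else Rc
    y=np.radians(yaw); T=Rn.from_matrix(np.array([[np.cos(y),np.sin(y),0],[np.sin(y),-np.cos(y),0],[0,0,-1]]))
    d=R.inv().apply(np.array(p)-(s["position"] if pc is None else pc)); w=(R.inv()*T).as_rotvec()
    print("go",p,yaw,":",d.round(1),w.round(3)); return d,w
E
python3 -c "
from h import *
go([480,120,180],3);go([514,-218,110],25.6)"
```

```text
go [480, 120, 180] 3 : [424.  369.2  51.1] [ 0.002  0.    -0.349]
go [514, -218, 110] 25.6 : [555.4 682.3 121.7] [ 0.002  0.001 -0.744]
```

Request:
servo_tool:
  rows:
    - [[85, 424, 369, 50, 0, 0, -0.35], [85, 424, 369, 50, 0, 0, -0.35], [85, 424, 369, 50, 0, 0, -0.35], [85, 424, 369, 50, 0, 0, -0.35], [85, 424, 369, 50, 0, 0, -0.35], [85, 424, 369, 50, 0, 0, -0.35], [85, 424, 369, 50, 0, 0, -0.35], [85, 424, 369, 50, 0, 0, -0.35], [85, 424, 369, 50, 0, 0, -0.35], [85, 424, 369, 50, 0, 0, -0.35]]

```text
clock: 1.35
position: [481.0, 117.2, 180.2]
ee_rot: [1.0, 0.023, -0.001, 0.001]
contact_force: [-0.2, 0.8, -0.0]
gripper_width: 85.2
grasp_force: 0.0
```

```bash
python3 -c "
from h import *
s=arm.read_state();print(s['clock'],s['position'],s['joints'])
go([514,-218,90],25.6)"
```

```text
1.35 [481.0446822  117.20210727 180.22282174] [ 5.67586432e-01  2.12265381e-01 -3.78356350e-01 -6.47341253e-05
 -9.82607672e-01  1.04967128e+00]
go [514, -218, 90] 25.6 : [ 17.6 336.3  90.6] [ 0.001  0.002 -0.4  ]
```

Request:
servo_tool:
  rows:
    - [[85, 17, 336, 90, 0, 0, -0.4], [85, 17, 336, 90, 0, 0, -0.4], [85, 17, 336, 90, 0, 0, -0.4], [85, 17, 336, 90, 0, 0, -0.4], [85, 17, 336, 90, 0, 0, -0.4], [85, 17, 336, 90, 0, 0, -0.4], [85, 17, 336, 90, 0, 0, -0.4], [85, 17, 336, 90, 0, 0, -0.4]]

```text
clock: 2.35
position: [515.1, -213.0, 91.2]
ee_rot: [0.974, 0.225, -0.0, -0.0]
contact_force: [0.1, -0.0, -0.5]
gripper_width: 84.7
grasp_force: 0.0
```

Run:
```python
from h import *
s=arm.read_state();print(s['clock'],s['position'],s['gripper_width'])
go([514,-218.5,4],25.6)
t=arm.get_image("top");s=arm.get_image("side")
a=cv2.resize(t[160:250,260:350],None,fx=4.4,fy=4.4,interpolation=2);b=cv2.resize(s[190:280,215:305],None,fx=4.4,fy=4.4,interpolation=2)
cv2.imwrite("pics/c1.png",np.clip(np.hstack([a,b])[:,:,::-1]*1.5,0,255).astype(np.uint8))
```

```text
2.35 [ 515.12011437 -213.02988514   91.16746054] 84.74656397467439
go [514, -218.5, 4] 25.6 : [-3.4  4.5 87.2] [-0.     0.     0.007]
```

View pics/c1.png

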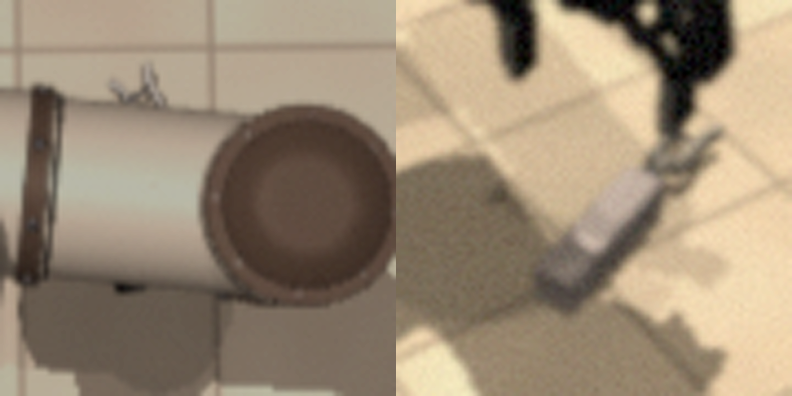

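The side view shows the open fingers above the steel case, left finger at zoom (515,70) and right finger at (675,130), straddling it. I descend now.

Request:
servo_tool:
  rows:
    - [[85, -2, 2, 40, 0, 0, 0], [85, -2, 2, 60, 0, 0, 0], [85, -2, 2, 75, 0, 0, 0], [85, -2, 2, 85, 0, 0, 0], [85, -2, 2, 85, 0, 0, 0], [85, -2, 2, 85, 0, 0, 0]]

```text
clock: 3.2
position: [514.9, -216.5, 7.0]
ee_rot: [0.974, 0.225, 0.001, 0.0]
contact_force: [0.4, 0.6, -0.6]
gripper_width: 84.9
grasp_force: 0.0
```

Request:
servo_tool:
  rows:
    - [[85, 0, 1, 4, 0, 0, 0], [60, 0, 1, 5, 0, 0, 0], [20, 0, 1, 5, 0, 0, 0], [20, 0, 1, 5, 0, 0, 0], [20, 0, 1, 5, 0, 0, 0], [20, 0, 1, 5, 0, 0, 0], [20, 0, 1, 5, 0, 0, 0], [20, 0, 1, 5, 0, 0, 0]]

```text
clock: 4.2
position: [515.0, -217.4, 1.7]
ee_rot: [0.974, 0.225, 0.0, 0.0]
contact_force: [0.2, 0.4, 3.6]
gripper_width: 25.2
grasp_force: 59.8
```

```bash
python3 -c "
from h import *
go([490,34,45],7)"
```

```text
go [490, 34, 45] 7 : [  87.7 -237.   -43.4] [ 0.    -0.001  0.331]
```

Request:
servo_tool:
  rows:
    - [[20, 0, 0, -15, 0, 0, 0], [20, 0, 0, -40, 0, 0, 0], [20, 0, 0, -40, 0, 0, 0]]

```text
clock: 4.58
position: [515.8, -217.6, 43.1]
ee_rot: [0.974, 0.225, 0.002, 0.001]
contact_force: [0.5, 0.6, -2.8]
gripper_width: 24.6
grasp_force: 59.3
```

Request:
servo_tool:
  rows:
    - [[20, 20, -45, 0, 0, 0, 0.06], [20, 40, -100, 0, 0, 0, 0.14], [20, 60, -155, 0, 0, 0, 0.22], [20, 78, -205, 0, 0, 0, 0.28], [20, 88, -237, 0, 0, 0, 0.325], [20, 88, -237, 0, 0, 0, 0.325], [20, 88, -237, 0, 0, 0, 0.325]]

```text
clock: 5.45
position: [489.4, 33.8, 40.7]
ee_rot: [0.998, 0.064, -0.001, 0.0]
contact_force: [1.3, 0.6, -2.1]
gripper_width: 24.7
grasp_force: 59.6
```

Run:
```python
from h import *
s=arm.read_state();print(s['clock'],s['position'],s['ee_rot'],s['contact_force'])
t=np.mean([arm.get_image("top").astype(float) for _ in range(4)],0);s=np.mean([arm.get_image("side").astype(float) for _ in range(4)],0)
np.save("t1.npy",t);np.save("s1.npy",s)
a=cv2.resize(t[125:215,180:240],None,fx=6.6,fy=6.6,interpolation=2);b=cv2.resize(s[140:230,210:270],None,fx=6.6,fy=6.6,interpolation=2)
cv2.imwrite("pics/c2.png",np.clip(np.hstack([a,b])[:,:,::-1]*1.6,0,255).astype(np.uint8))
```

```text
5.45 [489.37720147  33.79426335  40.73396148] [ 9.97942536e-01  6.41098463e-02 -7.70313546e-04  1.67806784e-04] [ 1.25366835  0.63445834 -2.05264699]
```

View pics/c2.png

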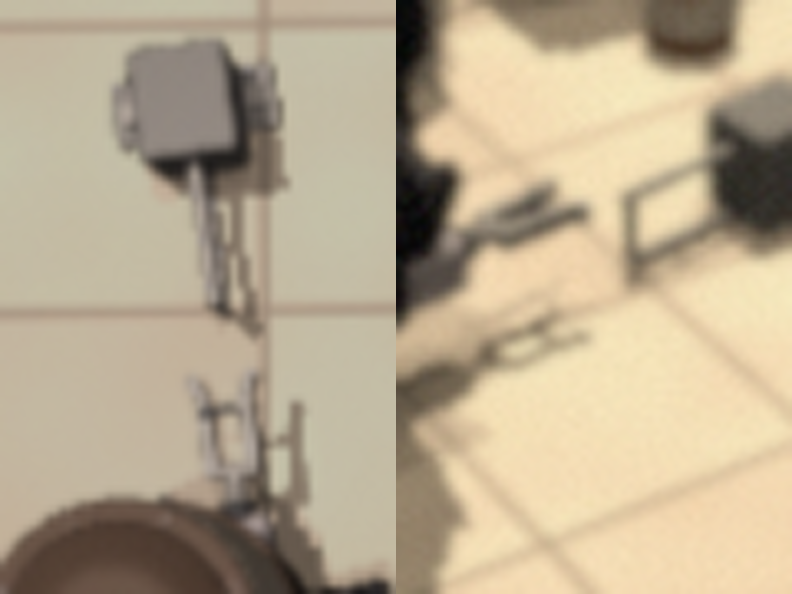

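The top view shows the held fork with tips at zoom (192,380) and (250,378), gate bar at y≈410 and back near (236,490). The staple runs from its root at (195,165) to its end at (217,305). The side view confirms the fork is level and short of the upright bar at (630,195)–(632,272).

Run:
```python
from h import *
zp=lambda zx,zy:((zx+.5)/6.6-.5+180,(zy+.5)/6.6-.5+125)
zs=lambda zx,zy:((zx-396+.5)/6.6-.5+210,(zy+.5)/6.6-.5+140)
t=np.load("t1.npy")
# arms mid / tips
for nm,z,pts in(("tips L R, armsL R y430, L R y465",54,[(192,380),(250,378),(209,430),(254,430),(217,465),(251,465)]),("staple root,mid,end",41,[(196,168),(206,235),(217,303)]),
  ("blk",54,[(140,48),(223,42),(238,155),(148,160)])):
    P=onz("top",[zp(*p) for p in pts],z);print(nm,P[:,:2].round(1).tolist(),P.mean(0)[:2].round(1))
P=onz("side",[zs(553,187),zs(583,212)],54);print("side tips",P.round(1).tolist())
for p,z in(((630,195),41),((632,272),6)): print("side bar",z,onz("side",[zs(*p)],z).round(1))
p=arm.camera_params("top");print("cam",-p["R"].T@p["t"])
# lateral profile of leg per row: brightest ridge rel. to background
g=t.mean(2)
for r in range(151,171,2): print(r,g[r,204:222].round(0).astype(int).tolist())
s=arm.read_state();x=Rn.from_quat(s["ee_rot"]).apply([1,0,0]);print("tool yaw",np.degrees(np.arctan2(x[1],x[0])), "pred tip mid",s["position"]+113*x)
```

```text
tips L R, armsL R y430, L R y465 [[597.8, 60.9], [598.3, 36.0], [576.2, 53.7], [576.0, 34.4], [561.1, 50.3], [561.0, 35.8]] [578.4  45.2]
staple root,mid,end [[691.8, 60.6], [662.3, 56.4], [632.5, 51.8]] [662.2  56.3]
blk [[742.0, 82.8], [744.2, 46.9], [694.9, 40.7], [693.2, 79.5]] [718.6  62.4]
side tips [[598.2, 59.5, 54.0], [598.9, 34.5, 54.0]]
side bar 41 [[633.5  52.6  41. ]]
side bar 6 [[628.3  44.1   6. ]]
cam [ 498.02742887  -93.63747045 1135.01707063]
151 [57, 35, 31, 34, 60, 91, 61, 31, 34, 47, 49, 54, 58, 63, 67, 61, 60, 71]
153 [107, 101, 82, 67, 73, 89, 76, 44, 45, 61, 65, 65, 66, 71, 70, 63, 62, 77]
155 [111, 111, 111, 111, 106, 92, 91, 64, 70, 86, 86, 74, 83, 108, 108, 99, 96, 111]
157 [115, 115, 114, 114, 110, 98, 98, 72, 71, 84, 102, 77, 84, 110, 110, 101, 98, 112]
159 [114, 114, 114, 114, 111, 102, 95, 78, 74, 76, 102, 77, 84, 110, 110, 102, 98, 112]
161 [114, 114, 114, 114, 114, 110, 95, 85, 66, 72, 92, 75, 84, 110, 110, 102, 98, 112]
163 [114, 114, 114, 114, 113, 109, 98, 97, 72, 76, 76, 84, 82, 102, 110, 102, 97, 112]
165 [114, 114, 114, 114, 114, 109, 99, 98, 75, 72, 76, 101, 77, 83, 107, 101, 97, 112]
167 [114, 114, 114, 113, 113, 112, 108, 94, 82, 74, 71, 101, 78, 83, 107, 101, 97, 111]
169 [113, 114, 113, 113, 113, 112, 108, 96, 91, 64, 74, 107, 103, 77, 81, 98, 97, 111]
tool yaw 7.287180575878979 pred tip mid [602.0921442   47.99151465  41.26080333]
```

Request:
servo_tool:
  rows:
    - [[20, 0, 0, 20, 0, 0, 0], [20, 0, 0, 34, 0, 0, 0], [20, 10, 0, 34, 0, 0, 0], [20, 20, 0, 34, 0, 0, 0], [20, 20, 0, 34, 0, 0, 0], [20, 20, 0, 34, 0, 0, 0]]

```text
clock: 6.6
position: [509.9, 36.8, 7.6]
ee_rot: [0.998, 0.064, 0.0, -0.0]
contact_force: [0.7, -0.5, -2.3]
gripper_width: 24.8
grasp_force: 59.6
```

Run:
```python
from h import *
s=arm.read_state();print(s['clock'],s['position'],s['ee_rot'],s['contact_force'],s['wrist_torque'])
t=np.mean([arm.get_image("top").astype(float) for _ in range(3)],0);s=np.mean([arm.get_image("side").astype(float) for _ in range(3)],0)
a=cv2.resize(t[135:195,190:230],None,fx=9.9,fy=9.9,interpolation=2);b=cv2.resize(s[150:210,220:260],None,fx=9.9,fy=9.9,interpolation=2)
cv2.imwrite("pics/c3.png",np.clip(np.hstack([a,b])[:,:,::-1]*1.6,0,255).astype(np.uint8))
```

```text
6.6 [509.90055098  36.789371     7.56409133] [ 9.97954563e-01  6.39270104e-02  1.27812289e-04 -1.07453573e-04] [ 0.69682781 -0.49662059 -2.32475373] [0.01153223 0.05646002 0.02999087]
```

View pics/c3.png

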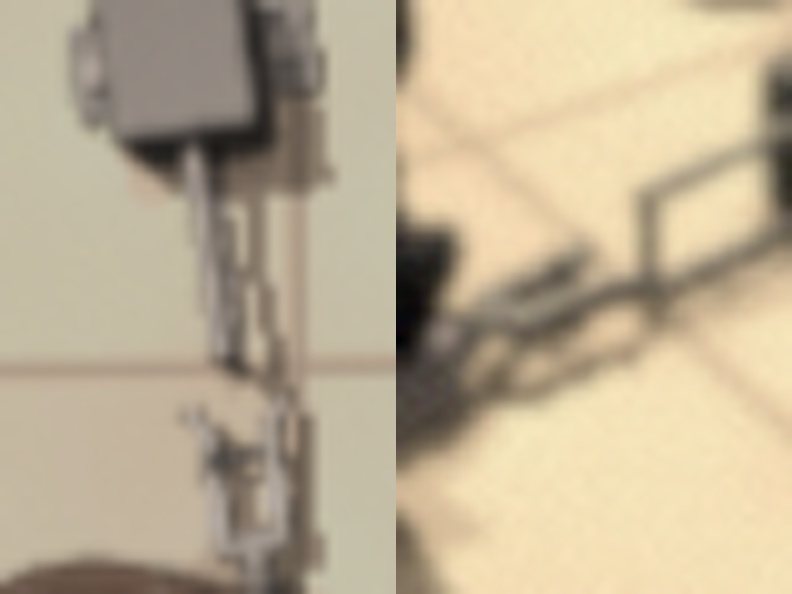

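The fork is now just ahead of the bar. Its tips are at zoom (190,413) and (275,405), its arms at (217,490) and (282,490), and the staple end at (230,362). I check the lateral alignment.

Run:
```python
from h import *
zp=lambda zx,zy:((zx+.5)/9.9-.5+190,(zy+.5)/9.9-.5+135)
zs=lambda zx,zy:((zx-396+.5)/9.9-.5+220,(zy+.5)/9.9-.5+150)
T=onz("top",[zp(190,413),zp(275,405),zp(217,490),zp(282,490),zp(252,545),zp(256,580)],21)[:,:2]
S=onz("top",[zp(196,160),zp(214,260),zp(229,360)],42)[:,:2]
B=onz("side",[zs(650,200)],41);T2=onz("side",[zs(590,258),zs(640,285)],21)
print(T.round(1).tolist(),S.round(1).tolist(),B.round(1),T2.round(1))
u=np.array([.992,.127]);n=np.array([-.127,.992]);o=np.array([509.9,36.8])
for nm,Q in(("hook",T),("staple",S),("bar side",B[:,:2]),("tips side",T2[:,:2])): print(nm,((Q-o)@u).round(1),((Q-o)@n).round(1))
```

```text
[[618.1, 65.3], [620.1, 40.2], [595.2, 57.5], [594.9, 38.3], [578.8, 47.2], [568.5, 46.1]] [[689.6, 60.3], [660.3, 55.2], [631.1, 51.0]] [[632.1  49.3  41. ]] [[616.   58.7  21. ]
 [621.   37.8  21. ]]
hook [110.9 109.8  87.2  84.6  69.7  59.3] [ 14.6 -10.6   9.7  -9.3   1.6   1.8]
staple [181.2 151.5 122. ] [ 0.5 -0.8 -1.3]
bar side [122.8] [-3.1]
tips side [108.  110.3] [  8.3 -13.1]
```

Request:
servo_tool:
  rows:
    - [[20, 4, 1, 0, 0, 0, 0], [20, 8, 1, 0, 0, 0, 0], [20, 12, 1, 0, 0, 0, 0], [20, 14, 1, 0, 0, 0, 0], [20, 16, 1, 0, 0, 0, 0], [20, 16, 1, 0, 0, 0, 0]]

```text
clock: 7.65
position: [525.9, 37.8, 7.3]
ee_rot: [0.998, 0.064, -0.0, 0.0]
contact_force: [-0.0, 0.4, -1.5]
gripper_width: 24.7
grasp_force: 59.6
```

Request:
servo_tool:
  rows:
    - [[20, 1, 0, 0, 0, 0, 0], [20, 2, 0, 0, 0, 0, 0], [20, 2, 0, 0, 0, 0, 0]]

```text
clock: 8.02
position: [527.9, 38.1, 7.4]
ee_rot: [0.998, 0.064, 0.0, -0.0]
contact_force: [-0.5, 0.4, -2.1]
gripper_width: 25.1
grasp_force: 59.6
```

Request:
servo_tool:
  rows:
    - [[20, 1, 0, 0, 0, 0, 0], [20, 2, 0, 0, 0, 0, 0], [20, 2, 0, 0, 0, 0, 0]]

```text
clock: 8.4
position: [529.9, 38.4, 7.3]
ee_rot: [0.998, 0.064, 0.0, -0.0]
contact_force: [0.6, 0.2, -1.8]
gripper_width: 24.6
grasp_force: 59.6
```

Request:
servo_tool:
  rows:
    - [[20, 1, 0, 0, 0, 0, 0], [20, 2, 0, 0, 0, 0, 0], [20, 2, 0, 0, 0, 0, 0]]

```text
clock: 8.78
position: [531.9, 38.6, 7.3]
ee_rot: [0.998, 0.064, 0.0, -0.0]
contact_force: [0.6, -0.7, -2.2]
gripper_width: 24.8
grasp_force: 59.6
```

Request:
servo_tool:
  rows:
    - [[20, 1, 0, 0, 0, 0, 0], [20, 2, 0, 0, 0, 0, 0], [20, 2, 0, 0, 0, 0, 0]]

```text
clock: 9.15
position: [533.7, 38.8, 7.2]
ee_rot: [0.998, 0.064, -0.0, 0.0]
contact_force: [1.0, -0.4, -0.9]
gripper_width: 24.9
grasp_force: 59.6
```

Request:
servo_tool:
  rows:
    - [[20, 1, 0, 0, 0, 0, 0], [20, 2, 0, 0, 0, 0, 0], [20, 2, 0, 0, 0, 0, 0]]

```text
clock: 9.52
position: [534.8, 38.9, 7.0]
ee_rot: [0.998, 0.064, -0.001, 0.0]
contact_force: [-3.4, -0.3, -3.0]
gripper_width: 25.0
grasp_force: 59.6
```

Request:
servo_tool:
  rows:
    - [[20, 1, 0, 0, 0, 0, 0], [20, 2, 0, 0, 0, 0, 0], [20, 3, 0, 0, 0, 0, 0], [20, 3, 0, 0, 0, 0, 0]]

```text
clock: 10.02
position: [537.3, 39.3, 6.8]
ee_rot: [0.998, 0.064, -0.002, 0.0]
contact_force: [-4.5, 1.7, -2.1]
gripper_width: 24.9
grasp_force: 59.6
```

Request:
servo_tool:
  rows:
    - [[20, 1, 0, 0, 0, 0, 0], [20, 2, 0, 0, 0, 0, 0], [20, 3, 0, 0, 0, 0, 0], [20, 3, 0, 0, 0, 0, 0]]

```text
clock: 10.52
position: [540.3, 40.2, 6.7]
ee_rot: [0.998, 0.065, -0.001, 0.0]
contact_force: [-4.8, 3.9, -1.9]
gripper_width: 25.2
grasp_force: 59.6
```

Request:
servo_tool:
  rows:
    - [[20, 1, 0, 0, 0, 0, 0], [20, 2, 0, 0, 0, 0, 0], [20, 3, 0, 0, 0, 0, 0], [20, 3, 0, 0, 0, 0, 0]]

```text
clock: 11.02
position: [545.3, 41.3, 7.3]
ee_rot: [0.998, 0.065, 0.001, -0.0]
contact_force: [-3.0, 3.9, -2.8]
gripper_width: 24.7
grasp_force: 59.6
```

Request:
servo_tool:
  rows:
    - [[20, 1, 0, 0, 0, 0, 0], [20, 2, 0, 0, 0, 0, 0], [20, 3, 0, 0, 0, 0, 0], [20, 3, 0, 0, 0, 0, 0]]

```text
clock: 11.52
position: [549.1, 41.0, 7.8]
ee_rot: [0.998, 0.064, 0.001, -0.0]
contact_force: [-0.3, 0.1, -2.6]
gripper_width: 25.1
grasp_force: 59.7
```

Request:
servo_tool:
  rows:
    - [[20, 1, 0, 0, 0, 0, 0], [20, 2, 0, 0, 0, 0, 0], [20, 3, 0, 0, 0, 0, 0], [20, 3, 0, 0, 0, 0, 0]]

```text
clock: 12.02
position: [550.8, 41.0, 7.3]
ee_rot: [0.998, 0.064, 0.0, -0.0]
contact_force: [0.8, 0.1, -2.1]
gripper_width: 24.9
grasp_force: 59.7
```

Request:
servo_tool:
  rows:
    - [[20, 0.5, 0, 0, 0, 0, 0], [20, 1, 0, 0, 0, 0, 0], [20, 1.5, 0, 0, 0, 0, 0], [20, 1.5, 0, 0, 0, 0, 0]]

```text
clock: 12.52
position: [552.2, 41.2, 7.3]
ee_rot: [0.998, 0.064, 0.0, -0.0]
contact_force: [-0.8, 0.2, -1.1]
gripper_width: 24.7
grasp_force: 59.7
```

Request:
servo_tool:
  rows:
    - [[20, 0.5, 0, 0, 0, 0, 0], [20, 1, 0, 0, 0, 0, 0], [20, 1, 0, 0, 0, 0, 0]]

```text
clock: 12.9
position: [553.2, 41.4, 7.3]
ee_rot: [0.998, 0.064, 0.0, -0.0]
contact_force: [0.0, -0.3, -2.6]
gripper_width: 25.1
grasp_force: 59.7
```

Request:
servo_tool:
  rows:
    - [[20, 0.5, 0, 0, 0, 0, 0], [20, 1, 0, 0, 0, 0, 0], [20, 1, 0, 0, 0, 0, 0]]

```text
clock: 13.28
position: [554.2, 41.5, 7.3]
ee_rot: [0.998, 0.064, 0.0, -0.0]
contact_force: [-0.9, 0.1, -2.6]
gripper_width: 24.8
grasp_force: 59.7
```

Run:
```python
from h import *
s=arm.read_state();print(s['clock'],s['position'],s['contact_force'])
t=np.mean([arm.get_image("top").astype(float) for _ in range(3)],0);s=np.mean([arm.get_image("side").astype(float) for _ in range(3)],0)
a=cv2.resize(t[145:185,195:235],None,fx=9.9,fy=9.9,interpolation=2);b=cv2.resize(s[155:195,225:265],None,fx=9.9,fy=9.9,interpolation=2)
cv2.imwrite("pics/c4.png",np.clip(np.hstack([a,b])[:,:,::-1]*1.6,0,255).astype(np.uint8))
```

```text
13.275 [554.19051652  41.47892805   7.33951063] [-0.93810364  0.12046251 -2.63025475]
```

View pics/c4.png

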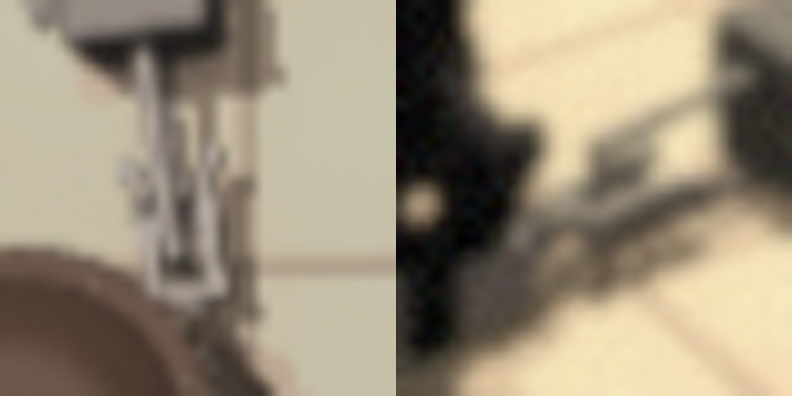

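The bar end (zoom ≈(178,268)) sits close to the fork's back (≈(185,285)), and the fork straddles the staple cleanly. I go 1.5 mm further while watching the force, then tug.

Request:
servo_tool:
  rows:
    - [[20, 0.5, 0, 0, 0, 0, 0], [20, 1, 0, 0, 0, 0, 0], [20, 1, 0, 0, 0, 0, 0]]

```text
clock: 13.95
position: [555.2, 41.6, 7.3]
ee_rot: [0.998, 0.064, 0.0, 0.0]
contact_force: [0.1, -0.0, -1.5]
gripper_width: 24.8
grasp_force: 59.7
```

Request:
servo_tool:
  rows:
    - [[20, 0.5, 0, 0, 0, 0, 0], [20, 1, 0, 0, 0, 0, 0], [20, 1, 0, 0, 0, 0, 0]]

```text
clock: 14.32
position: [556.2, 41.7, 7.3]
ee_rot: [0.998, 0.064, 0.0, -0.0]
contact_force: [0.9, 0.1, -1.8]
gripper_width: 25.0
grasp_force: 59.7
```

Request:
servo_tool:
  rows:
    - [[20, -2, 0, 0, 0, 0, 0], [20, -4, 0, 0, 0, 0, 0], [20, -6, 0, 0, 0, 0, 0], [20, -8, 0, 0, 0, 0, 0], [20, -9, 0, 0, 0, 0, 0], [20, -9, 0, 0, 0, 0, 0]]

```text
clock: 15.08
position: [547.1, 40.6, 7.3]
ee_rot: [0.998, 0.064, 0.0, -0.0]
contact_force: [0.4, 0.6, -2.0]
gripper_width: 25.1
grasp_force: 59.7
```

Request:
servo_tool:
  rows:
    - [[20, -1, 0, 0, 0, 0, 0], [20, -2, 0, 0, 0, 0, 0], [20, -2, 0, 0, 0, 0, 0]]

```text
clock: 15.45
position: [545.1, 40.3, 7.3]
ee_rot: [0.998, 0.064, -0.0, 0.0]
contact_force: [0.5, 0.3, -1.8]
gripper_width: 24.7
grasp_force: 59.7
```

Request:
servo_tool:
  rows:
    - [[20, -0.5, 0, 0, 0, 0, 0], [20, -1, 0, 0, 0, 0, 0], [20, -1, 0, 0, 0, 0, 0]]

```text
clock: 15.82
position: [544.1, 40.2, 7.3]
ee_rot: [0.998, 0.064, -0.0, 0.0]
contact_force: [-0.0, -0.3, -1.6]
gripper_width: 24.7
grasp_force: 59.7
```

Request:
servo_tool:
  rows:
    - [[20, -0.5, 0, 0, 0, 0, 0], [20, -1, 0, 0, 0, 0, 0], [20, -1, 0, 0, 0, 0, 0]]

```text
clock: 16.2
position: [543.3, 40.1, 7.4]
ee_rot: [0.998, 0.064, 0.0, -0.0]
contact_force: [0.1, 0.3, -1.7]
gripper_width: 24.6
grasp_force: 59.7
```

Request:
servo_tool:
  rows:
    - [[20, -0.5, 0, 0, 0, 0, 0], [20, -0.5, 0, 0, 0, 0, 0], [20, -0.5, 0, 0, 0, 0, 0]]

```text
clock: 16.58
position: [543.1, 40.1, 7.4]
ee_rot: [0.998, 0.064, 0.0, -0.0]
contact_force: [2.2, 0.2, -1.8]
gripper_width: 25.0
grasp_force: 59.7
```

Request:
servo_tool:
  rows:
    - [[20, -0.5, 0, 0, 0, 0, 0], [20, -1, 0, 0, 0, 0, 0], [20, -1, 0, 0, 0, 0, 0]]

```text
clock: 16.95
position: [542.8, 40.2, 7.7]
ee_rot: [0.998, 0.064, 0.001, -0.0]
contact_force: [2.8, 0.8, -1.9]
gripper_width: 25.2
grasp_force: 59.6
```

Request:
servo_tool:
  rows:
    - [[20, -0.3, 0, 0, 0, 0, 0], [20, -0.5, 0, 0, 0, 0, 0], [20, -0.5, 0, 0, 0, 0, 0], [20, -0.5, 0, 0, 0, 0, 0]]

```text
clock: 17.45
position: [542.7, 40.2, 7.7]
ee_rot: [0.998, 0.064, 0.002, -0.0]
contact_force: [5.2, 0.5, -2.9]
gripper_width: 25.0
grasp_force: 59.6
```

The gate holds: the arm has stalled at x≈542.7 with a 5 N tug. I ease forward to mid-slack, then lower onto the tiles.

Request:
servo_tool:
  rows:
    - [[20, 3, 0, 0, 0, 0, 0], [20, 6, 0, 0, 0, 0, 0], [20, 7, 0, 2, 0, 0, 0], [20, 7, 0, 4, 0, 0, 0], [20, 7, 0, 4, 0, 0, 0]]

```text
clock: 18.08
position: [547.5, 40.5, 2.9]
ee_rot: [0.998, 0.064, -0.001, 0.0]
contact_force: [-0.5, -1.0, -0.4]
gripper_width: 25.0
grasp_force: 59.6
```

Request:
servo_tool:
  rows:
    - [[20, 0, 0, 0.5, 0, 0, 0], [20, 0, 0, 1, 0, 0, 0], [20, 0, 0, 1, 0, 0, 0]]

```text
clock: 18.45
position: [548.1, 40.7, 2.3]
ee_rot: [0.998, 0.064, -0.0, -0.0]
contact_force: [0.2, -0.5, -2.1]
gripper_width: 25.1
grasp_force: 59.6
```

Request:
servo_tool:
  rows:
    - [[20, 0, 0, 0.5, 0, 0, 0], [20, 0, 0, 0.7, 0, 0, 0], [20, 0, 0, 0.7, 0, 0, 0]]

```text
clock: 18.82
position: [548.2, 40.7, 1.7]
ee_rot: [0.998, 0.064, 0.0, 0.0]
contact_force: [-0.3, -0.1, -1.5]
gripper_width: 25.0
grasp_force: 59.7
```

Request:
servo_tool:
  rows:
    - [[20, 0, 0, 0.3, 0, 0, 0], [20, 0, 0, 0.6, 0, 0, 0], [20, 0, 0, 0.6, 0, 0, 0]]

```text
clock: 19.2
position: [548.2, 40.7, 1.6]
ee_rot: [0.998, 0.064, 0.0, 0.0]
contact_force: [-2.6, 0.1, 5.8]
gripper_width: 24.9
grasp_force: 60.5
```

It is touching the tiles. I let go and rise.

Request:
servo_tool:
  rows:
    - [[26, 0, 0, -0.5, 0, 0, 0], [32, 0, 0, -0.5, 0, 0, 0], [45, 0, 0, -0.5, 0, 0, 0], [60, 0, 0, -0.5, 0, 0, 0], [60, 0, 0, -0.5, 0, 0, 0], [60, 0, 0, -0.5, 0, 0, 0], [60, 0, 0, -30, 0, 0, 0], [60, 0, 0, -70, 0, 0, 0], [60, 0, 0, -100, 0, 0, 0], [60, 0, 0, -100, 0, 0, 0]]

```text
clock: 20.45
position: [549.8, 41.2, 103.7]
ee_rot: [0.998, 0.064, 0.003, -0.001]
contact_force: [0.5, 0.9, -1.1]
gripper_width: 59.7
grasp_force: 0.0
```

Request:
servo_tool:
  rows:
    - [[60, -20, 60, -50, 0, 0, 0], [60, -40, 120, -80, 0, 0, 0], [60, -60, 180, -80, 0, 0, 0], [60, -60, 220, -80, 0, 0, 0], [60, -60, 220, -80, 0, 0, 0], [60, -60, 220, -80, 0, 0, 0], [60, -60, 220, -80, 0, 0, 0]]

```text
clock: 21.32
position: [516.7, -184.0, 180.4]
ee_rot: [0.998, 0.065, -0.001, -0.0]
contact_force: [0.8, 0.2, 0.1]
gripper_width: 59.8
grasp_force: 0.0
```

Run:
```python
from h import *
s=arm.read_state();print(s['clock'],s['position'],s['contact_force'])
t=np.mean([arm.get_image("top").astype(float) for _ in range(3)],0);s=np.mean([arm.get_image("side").astype(float) for _ in range(3)],0)
a=cv2.resize(t[130:220,185:250],None,fx=6.1,fy=6.1,interpolation=2);b=cv2.resize(s[140:230,205:270],None,fx=6.1,fy=6.1,interpolation=2)
cv2.imwrite("pics/c5.png",np.clip(np.hstack([a,b])[:,:,::-1]*1.6,0,255).astype(np.uint8))
```

```text
21.325 [ 516.65762815 -183.96544646  180.3518783 ] [0.7989291  0.16651922 0.07340168]
```

View pics/c5.png

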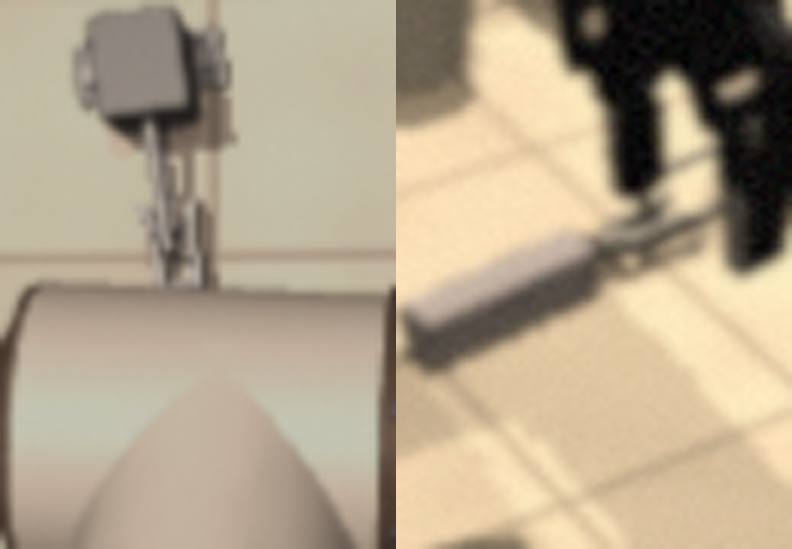

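The case lies flat (side zoom (410,320)–(590,240)) with its fork around the staple bar. The gripper is well clear and nothing has been disturbed, so I hand in.

```bash
python3 -c "
from bench import arm
print(arm.job_done())"
```

```text
the job is handed in; nothing more can be done
None
```

The steel case is clipped onto the staple bar and the gate held against a gentle tug of about 5 N; the case lies flat on the tiles, released, and the job was handed in at about 21 s.

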